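# Swap the game on the dock with the thick one in the tray

### The arm

A 7-joint arm with a two-finger parallel gripper is mounted at the origin on the work surface. World frame = base frame: x ahead of the robot, y to its left, z up, the work surface at z = 0. Lengths are in m, angles in rad, forces in N, time in s.
With the tool pointing down it reaches from about 0.4 to 0.85 m from the base axis. Payload 4.5 kg.
Tool frame: the origin (TCP) lies midway between the tips of the shut fingers; the grasp point (between the pads) lies 19 mm behind it; z points along the fingers, y is the line along which they close (so a half turn about z gives the same grasp; the last joint's range is limited). The gripper opens to 88 mm and grips with 3 to 60 N. Pads are 18 mm wide; open, the fingers measure 123 mm over their backs; the gripper's body (75 mm by 187 mm) begins 45 mm behind the grasp point.
Start: joints at [1.176, 0.689, -0.195, 1.565, 0.157, 0.902, -0.215], TCP at [0.26, -0.568, 0.239] pointing down, gripper open.
Joint ranges: [-3.01, 3.01], [-0.46, 2.08], [-1.47, 1.51], [0.13, 2.56], [-1, 4.14], [0.04, 2.09], [-2.66, 2.66]. Speed limits (rad/s): [2.57, 2.57, 3.14, 3.14, 3.14, 3.14, 3.14].

### API

Orientations are given as a unit quaternion [x, y, z, w].
In Python, from plant import r gives the robot as it stands.
- The arm moves only by the tool move_arm, never from a script. Its argument "targets" is a list that holds one entry, the list of rows, each a list of 7 numbers: the opening, from 0 (shut) to 1 (fully open), then the shift along the tool's x, y, z in mm, then the turn, a rotation vector about the tool's x, y, z in degrees. In form: [[[claw, dx, dy, dz, ax, ay, az], ...]]. A call has 1 to 10 rows; each row is the pose to reach, as a shift and turn from the pose commanded when the call began, along the tool's axes at that moment; what a row does not reach only later rows make up. A row lasts 1/8 s, in which the tool goes at most 62.5 mm and 10.7 degrees, less where a joint would pass 70% of its speed; a pose out of reach is approached as far as the arm can. A call with a gripper value outside its range is refused whole. The fingers move at their own pace and stop on an object; "newtons" is the grip in N (left out, the last holds). Time passes only in rows, so rows that repeat a pose let the fingers close. It gives the time, the measured TCP pose, the force, the opening and the grip force at its end, in the units of the state.
- r.get_state(): the state, without advancing time (a new reading comes with each control period).
- r.snapshot(name): name is "scene" or "top"; returns the picture (420x560x3 uint8, red, green, blue); there is no depth.
- r.camera_info(name): a dict with "fx", "fy", "cx", "cy" (pixels), "R" (3x3) and "t" (3): a world point X has camera coordinates R X + t. Camera axes: x right, y down, z forward; pixel columns grow to the right and rows downward; lengths in m; the calibration is good to about 2 mm. A picture is of the moment at which its call begins. camera_info takes no time and is no camera call.
- r.finish_job(): hands the job in; it is judged then, once.
The state is a dict: "clock": time; "q": joint angles; "qd": joint speeds; "joint_torque": joint torques, N m; "tool_pos": TCP position; "eef_rot": TCP orientation; "contact_force": force on the tool from outside, world axes, zero at the start; "moment": the same for the moment, N m; "opening": opening from 0.0 (shut) to 1.0 (fully open); "finger_force": force on a finger pad.
Only numpy, scipy, OpenCV 4.12 (cv2) and the standard library are available. Lean on these libraries where they do the work, as an engineer would, in place of code of your own. Each camera call takes 0.05 s, during which the arm holds its last target. There are 200 camera calls.

### The job

Swap two game cases: put the one now on the white sloping dock into the tray place of the thicker of the two cases in the bamboo tray, lying flat under the front lip as the thick one did, and put the thick case on the dock, face up, squarely against the slope and resting on its ledge. You can park a case on the bare shelf meanwhile. Leave the thin case, the other things and the tray's opening as they are.

Things in the scene. Friction and masses are not known exactly. Their poses are not given: they have to be found in the camera images.
- case_dock: clear rigid game case with a dark grey cartridge inside and a black spine along one short end; starts on the white dock, leaning on its 30 degree slope; 90 long (own x) by 56 wide (own y) by 16 thick (own z), 90 g (varies); origin at the centre of its underside, z out of its face. 
- case_thick: clear rigid game case with a dark grey cartridge inside and a black spine along one short end; starts flat in one bay (left or right) of the bamboo tray; 90 long (own x) by 56 wide (own y) by 20 thick (own z), 90 g (varies); origin at the centre of its underside, z out of its face. It is the thicker of the two in the tray.
- case_thin: clear rigid game case with a dark grey cartridge inside and a black spine along one short end; starts flat in the other bay of the tray; leave it there; 90 long (own x) by 56 wide (own y) by 12 thick (own z), 90 g (varies); origin at the centre of its underside, z out of its face. 
- bay_left (a point): middle of the left (+y) bay on the bamboo tray's floor, 12 above the shelf; x points away from the tray's front, y left, z up. The bay ends at the front wall (inner face at x = -48, top 34 above the floor) and at a rib at the back (near face at x = +48, 8 high, 60 wide). Beside it nothing is nearer than the tray's side (83 off, 22 above the floor) and the other bay (132 off).
- bay_right (a point): the same point of the right (-y) bay, which is alike. The tray is 310 by 310.
- lip_left (a point): middle of the underside of the left bay's lip at its free edge: 28 above the floor, x = -36 from the bay's middle. The lip juts 12 from the front wall, 60 wide, 6 thick. So a 90 case cannot go straight down or up: tip its front end down about 15 degrees (back end raised), slide it under the lip to touch the front wall, then lay it flat; it comes out the same way.
- lip_right (a point): the same point of the right bay's lip
- deck: fixed dark metal deck over the back of the tray, 240 deep (x), 350 wide, top 86 above the shelf; origin on the shelf below the middle of its front edge, which lies 92 to 112 beyond the bays' middles
- tray (a joint): how far the tray was pulled out (+, towards the robot) or pushed in from its half-open start, m; 0 at the start. It slides stiffly: about 10 N moves it.
- dock: fixed white plastic dock; origin on the shelf, 15 in front of its foot; x points to its high back, y left. A plate 44 wide and 100 long rises at 30 degrees towards +x, narrower than a case so that fingers can pass on both sides; at its low end a ledge, 12 high above the plate's face, holds a case's lower edge. Foot 110 by 60, 10 high; nothing higher than the case.
- dock_seat (a point): point on the plate's face where the middle of the underside of a seated case comes to lie: 45 up the slope from the ledge's face, on the centre line; its axes are the dock's own (z up, not tilted)
- controller: navy game controller on the deck, 100 by 142 by 45 high; origin under its middle. Leave alone.
- caddy: stainless steel remote caddy holding two remotes, on the deck, 90 by 120 by 85, remotes to 134; origin under its middle. Leave alone.
- cup: green ceramic cup on the deck, 76 across, 85 high; origin under its middle. Leave alone.
- speaker: grey speaker behind the dock, 80 by 85 by 120 high; origin under its middle. Leave alone.
- tin: low aluminium tin behind the dock, 60 across, 42 high; origin under its middle. Leave alone.
There are look-alikes about, which are no part of the job. What is shaped like the case_dock but brown is not meant.

How it is judged:
At the end, for the whole second after the job is handed in: Dock case flat (3 mm) in the thick case's former bay, within 7 mm lengthways, 18 mm sideways, 0.2 rad; thick case face up on the dock, touching it, within 15 mm of the seat, height -4 to +2.5 mm, tilt 0.44-0.61, square within 0.15 rad; both at rest; thin case and tray within 25 mm of start (((x of case_dock in the frame of bay_left between -0.007 and 0.007 m and y of case_dock in the frame of bay_left between -0.018 and 0.018 m and z of case_dock in the frame of bay_left between -0.003 and 0.003 m and angle between the y axis of case_dock and the y axis of bay_left, either way round below 0.2 rad) or (x of case_dock in the frame of bay_right between -0.007 and 0.007 m and y of case_dock in the frame of bay_right between -0.018 and 0.018 m and z of case_dock in the frame of bay_right between -0.003 and 0.003 m and angle between the y axis of case_dock and the y axis of bay_right, either way round below 0.2 rad)) and angle between case_dock's own z axis and vertical below 0.06 rad and distance between case_thick and dock_seat below 0.015 m and z of case_thick in the frame of dock_seat between -0.004 and 0.0025 m and angle between case_thick's own z axis and vertical between 0.44 and 0.61 rad and angle between the y axis of case_thick and the y axis of dock, either way round below 0.15 rad and contact force between case_thick and dock above 0.2 N and linear speed of each of case_dock, case_thick below 0.02 m/s and distance of case_thin from where it was at the start of the episode below 0.025 m and value of joint tray between -0.025 and 0.025 m).
It fails at once if the controller, caddy, cup, speaker or tin is shifted by more than 30 mm (distance of any of controller, caddy, cup, speaker, tin from where it was at the start of the episode above 0.03 m).
It fails at once if the thin case is shifted by more than 40 mm (distance of case_thin from where it was at the start of the episode above 0.04 m).
It fails at once if the tray is pulled or pushed by more than 40 mm (value of joint tray above 0.04 m or value of joint tray below -0.04 m).
It also fails if it takes over 72 s, if anything falls off the work surface, if the arm or the gripper's body presses on something with over 40 N, if the wrist force passes 120 N, or if a joint passes its speed limit or range.

## Working session

There is one attempt and no reset: what is moved stays moved. The work goes in short steps, Python scripts to look and compute and a tool call to move; the robot and the scene stay as the last step left them, time stands still between calls to the robot, and variables do not carry over. Pictures are saved under pics/ and viewed, at most 10 in all, crops included, and the job is handed in when it is done.

Besides the shell and the picture viewer there is one more tool, called after ">>>" as a command line: name --argument value ..., lists and objects as JSON in quotes. move_arm: Moves the arm, as the interface text tells. Its arguments: {"type":"object","properties":{"targets":{"type":"array","items":{"type":"array","items":{"type":"array","items":{"type":"number"}}}},"newtons":{"type":"number"}},"required":["targets"]}

```bash
mkdir -p pics; ls
python3 - <<'E'
from plant import r
import cv2
for n in("scene","top"):
    cv2.imwrite(f"pics/{n}0.png",r.snapshot(n)[:,:,::-1])
    print(n,r.camera_info(n))
print(r.get_state())
E
```

```text
pics
scene {'fx': 385.77713977499616, 'fy': 385.77713977499616, 'cx': 289.7262956455191, 'cy': 216.43624212075687, 'R': array([[-8.84582733e-01,  4.66383306e-01,  2.77879185e-05],
       [ 3.64931106e-01,  6.92196854e-01, -6.22646612e-01],
       [-2.90411220e-01, -5.50772301e-01, -7.82503160e-01]]), 't': array([ 0.53244418, -0.1692187 ,  1.20454791])}
top {'fx': 489.2226236983462, 'fy': 489.2226236983462, 'cx': 292.07602571910166, 'cy': 195.36056858939526, 'R': array([[-0.02027297, -0.99978686,  0.0039042 ],
       [-0.98436143,  0.0192764 , -0.17510283],
       [ 0.17499025, -0.007393  , -0.98454241]]), 't': array([0.02385406, 0.61104964, 1.20933807])}
{'clock': 0.1, 'q': array([ 1.17581169,  0.68989045, -0.19448775,  1.56620334,  0.15729164,
        0.90248475, -0.21509874]), 'qd': array([-9.78815516e-05, -1.67642343e-03, -1.47108902e-03, -2.26846267e-03,
       -8.63363983e-04, -1.75508576e-04,  1.64443171e-04]), 'joint_torque': array([-3.64351268e-03, -5.28500068e+01, -1.27148632e+00, -1.53835505e+01,
       -5.25292021e-02,  2.02608979e-03,  2.37242750e-05]), 'tool_pos': array([ 0.259575  , -0.56794874,  0.23800521]), 'eef_rot': array([ 9.77100983e-01,  2.12774599e-01, -2.32104799e-04, -7.64939990e-04]), 'contact_force': array([-0.2472544 , -0.20664217,  0.55880601]), 'moment': array([-0.02325941, -0.02446316, -0.00124733]), 'finger_force': 0.0, 'opening': 1.00042764265173}
```

View pics/scene0.png

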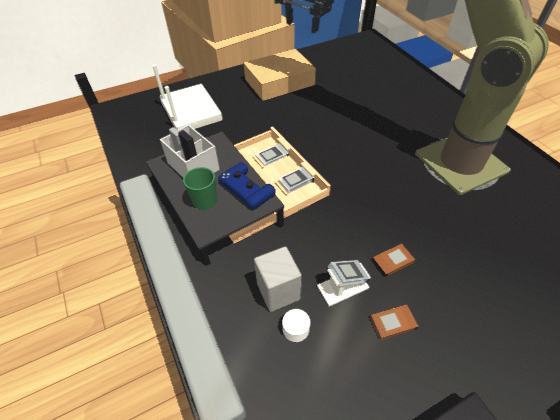

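View pics/top0.png

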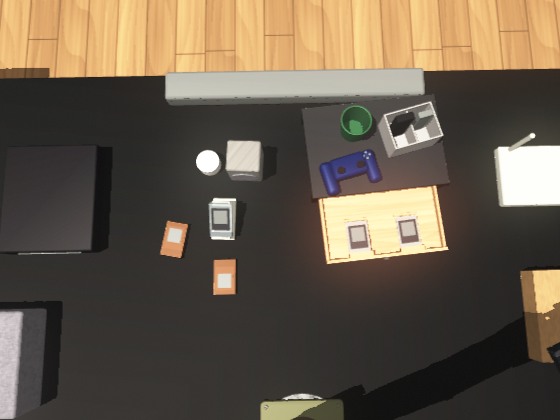

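Run:
```python
import cv2,numpy as np
t=cv2.imread("pics/top0.png");s=cv2.imread("pics/scene0.png")
def c(i,x,y,w,h,k):return cv2.resize(i[y:y+h,x:x+w],None,fx=k,fy=k,interpolation=cv2.INTER_CUBIC)
cv2.imwrite("pics/ca.png",c(t,315,180,140,90,5.7))
cv2.imwrite("pics/cb.png",c(s,225,120,110,90,6.6))
a=c(t,195,190,50,60,8);b=c(s,310,250,66,60,6);b=cv2.copyMakeBorder(b,0,120,0,0,0)
cv2.imwrite("pics/cc.png",np.hstack([a,b]))
```

```text
(no output)
```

View pics/ca.png

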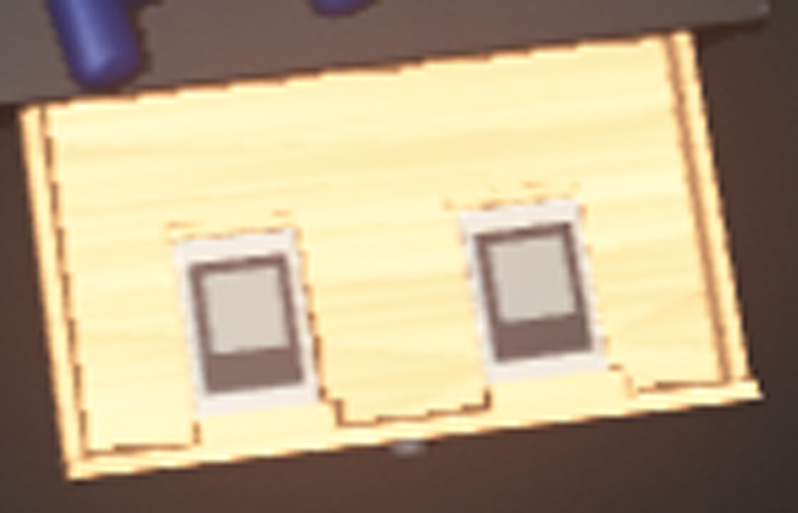

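View pics/cb.png

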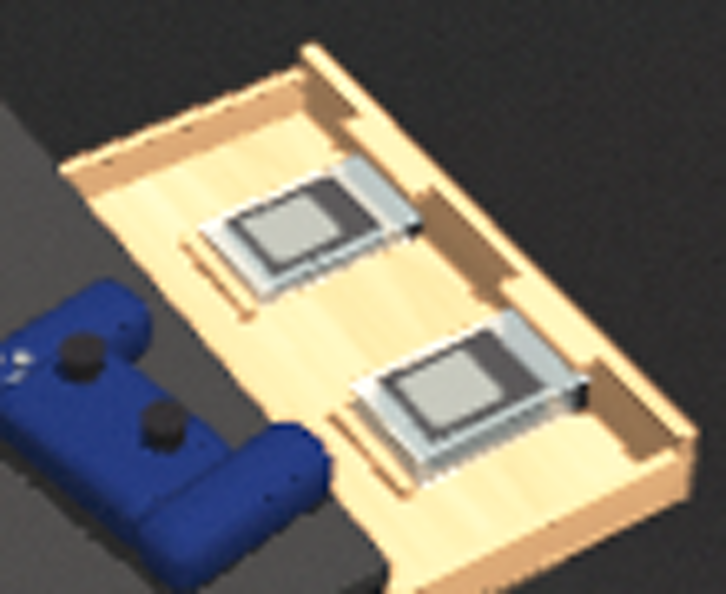

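View pics/cc.png

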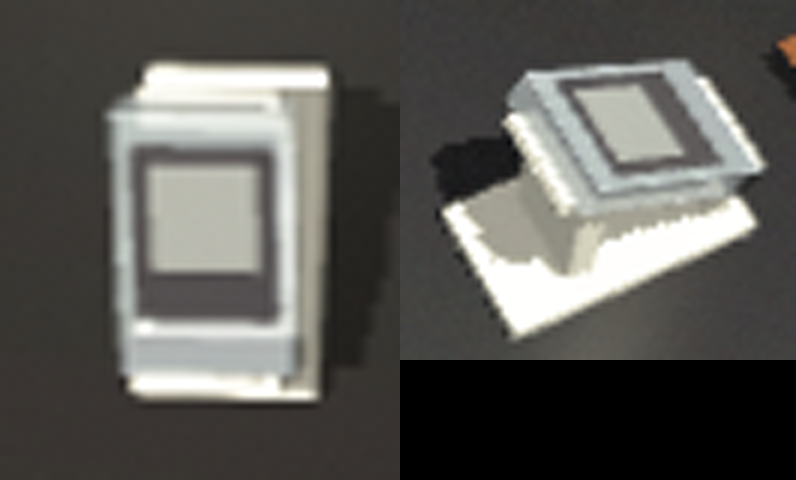

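```bash
cat > h.py <<'E'
import numpy as np,cv2
from scipy.spatial.transform import Rotation as R
from scipy.optimize import least_squares
from plant import r
CI={n:r.camera_info(n) for n in("scene","top")}
def proj(n,X):
    c=CI[n];P=np.atleast_2d(X)@c["R"].T+c["t"];return np.c_[c["fx"]*P[:,0]/P[:,2]+c["cx"],c["fy"]*P[:,1]/P[:,2]+c["cy"]]
def unc(p,k,o):return (np.array(p,float)+.5)/k-.5+o
def tf(p,X):  # p=x,y,z,yaw,tilt(front down)
    return np.array(X,float)@R.from_euler("ZY",[p[3],-p[4]]).as_matrix().T+p[:3]
def box(th):return np.array([[x,y,z] for z in(0,th) for x,y in((-.045,-.028),(.045,-.028),(.045,.028),(-.045,.028))])
def fit(f,x0,obs):
    def res(p):return np.concatenate([(proj(n,tf(f(p),X))-q).ravel() for n,X,q in obs])
    s=least_squares(res,x0,loss="soft_l1");return s.x,res(s.x).reshape(-1,2).round(1)
def draw(img,n,V,k,o,col):
    P=((proj(n,V)-o+.5)*k-.5).astype(int)
    for a,b in((0,1),(1,2),(2,3),(3,0),(4,5),(5,6),(6,7),(7,4),(0,4),(1,5),(2,6),(3,7)):cv2.line(img,tuple(map(int,P[a])),tuple(map(int,P[b])),col,1)
def crop(i,x,y,w,h,k):return cv2.resize(i[y:y+h,x:x+w],None,fx=k,fy=k,interpolation=cv2.INTER_CUBIC)
E
python3 - <<'E'
from h import *
mm=1e-3
T=np.array([[-36,96,34],[-48,96,34],[-36,36,34],[-48,36,34],[-36,-36,34],[-48,-36,34],[-36,-96,34],[-48,-96,34]])*mm
Tp=unc([[197,423],[196,445],[336,402],[340,424],[490,391],[488,407],[625,372],[632,393]],5.7,[315,180])
p,e=fit(lambda p:[p[0],p[1],.012,p[2],0],[.55,-.15,.1],[("top",T,Tp)]);print("tray",p,e.tolist())
tray=p
D=np.array([[45,28,16],[45,-28,16]])*mm
Dp=unc([[112,110],[288,102]],8,[195,190])
S=np.array([[45,-28,16],[45,28,16],[-45,-28,16],[-45,28,16]])*mm
Sp=unc([[125,72],[195,192],[287,62],[362,168]],6,[310,250])
p,e=fit(lambda p:[p[0],p[1],p[2],p[3],np.pi/6],[.55,.15,.05,0],[("top",D,Dp),("scene",S,Sp)]);print("dock",p,e.tolist())
t=cv2.imread("pics/top0.png");s=cv2.imread("pics/scene0.png")
a=crop(t,195,190,50,60,6.6);draw(a,"top",tf([*p,np.pi/6],box(.016)),6.6,[195,190],(0,0,255))
b=crop(s,310,250,66,60,6.6);draw(b,"scene",tf([*p,np.pi/6],box(.016)),6.6,[310,250],(0,0,255))
c=crop(t,340,205,95,55,4);d=crop(s,245,138,84,60,4.5)
for y,th,col in((.066,.02,(0,0,255)),(-.066,.012,(0,160,0))):
    for im,n,k,o in((c,"top",4,[340,205]),(d,"scene",4.5,[245,138])):
        B=box(th)+[0,y,0];draw(im,n,tf([tray[0],tray[1],.012,tray[2],0],B),k,o,col)
def pad(i,h,w):return cv2.copyMakeBorder(i,0,h-i.shape[0],0,w-i.shape[1],0)
cv2.imwrite("pics/ov.png",np.vstack([np.hstack([pad(a,400,350),pad(b,400,440)])[:,:790],np.hstack([pad(c,270,400),pad(d,270,390)])])[:670])
i=cv2.imread("pics/ov.png");print(i.shape);cv2.imwrite("pics/ov.png",cv2.resize(i,None,fx=.89,fy=.89))
E
```

```text
tray [ 0.50590118 -0.22375681  0.09466632] [[0.4, -0.8], [1.2, 0.0], [-0.7, 0.1], [-0.7, 1.0], [0.2, -1.2], [1.3, 0.7], [-0.3, -0.5], [-0.8, 0.5]]
dock [ 0.55690279  0.1950942   0.05689692 -0.04568335] [[-0.5, -0.3], [-0.0, 1.3], [-0.4, -0.1], [0.4, -0.2], [-0.4, -0.3], [-0.3, 0.6]]
(670, 790, 3)
```

View pics/ov.png

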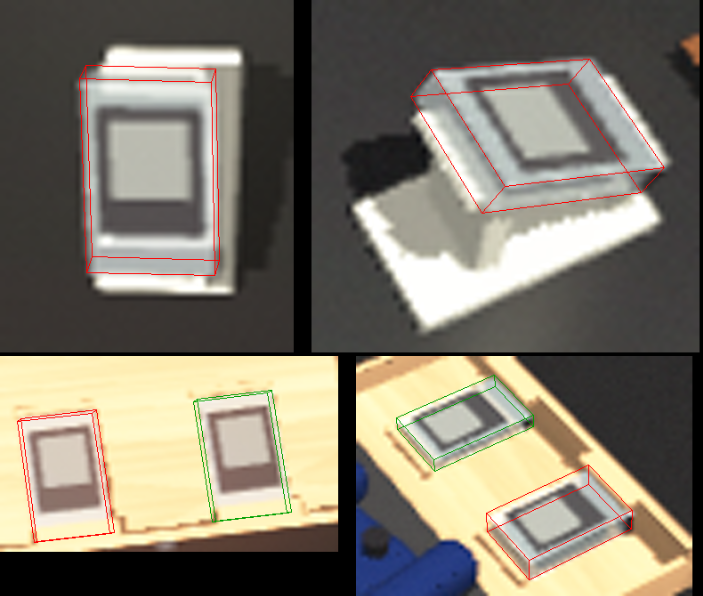

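```bash
cat >> h.py <<'E'
TRAY=[.5059,-.22376,.09467]; S30=np.pi/6
DK=[.557,.195,.057,-.046,S30]
cy,sy=np.cos(TRAY[2]),np.sin(TRAY[2])
BAY=[TRAY[0]-.066*sy,TRAY[1]+.066*cy,.012,TRAY[2],0]
PARK=[.47,.035,0,0,0]
def off(p,X):  # shift pose by X in its own frame (m)
    return [*tf(p,X),p[3],p[4]]
def rows(*poses,h=.002,gx=0):
    s=r.get_state();R0=R.from_quat(s["eef_rot"]);p0=s["tool_pos"]
    print("clock",round(s["clock"],2),"F",s["contact_force"].round(1),"open",round(s["opening"],3),"ff",round(s["finger_force"],1))
    for p in poses:
        Rt=R.from_euler("ZY",[p[3],-p[4]])*R.from_euler("x",np.pi)
        d=R0.inv().apply(tf(p,[gx,0,h])-p0)*1e3;v=(R0.inv()*Rt).as_rotvec(degrees=True)
        print(d.round(1).tolist(),v.round(1).tolist(),"|d|",round(np.linalg.norm(d)))
def where(h=.002,gx=0): # case pose implied by tool
    s=r.get_state();M=R.from_quat(s["eef_rot"])*R.from_euler("x",np.pi);e=M.as_euler("ZYX")
    print("case at",(s["tool_pos"]-M.apply([gx,0,h])).round(4),"yaw,tilt,roll",e[0].round(3),(-e[1]).round(3),e[2].round(3))
def pix2w(n,q,z):
    c=CI[n];ray=c["R"].T@np.array([(q[0]-c["cx"])/c["fx"],(q[1]-c["cy"])/c["fy"],1]);C=-c["R"].T@c["t"];return (C+ray*(z-C[2])/ray[2]).round(4)
E
python3 - <<'E'
from h import *
for q,z in(((145,65),.01),((330,68),.01),((320,400),.01),((130,400),.01)):print(pix2w("top",unc(q,8,[195,190]),z))
print("park",pix2w("top",(225,277),.01),pix2w("top",(174,240),.01),"BAY",BAY,"spk",pix2w("top",(245,178),.06))
rows([.5,-.2,.25,0,0],off(DK,[0,0,.1]),off(DK,[0,0,.04]),DK)
E
```

```text
[0.617  0.2233 0.01  ]
[0.6148 0.1616 0.01  ]
[0.5041 0.1649 0.01  ]
[0.5054 0.2274 0.01  ]
park [0.4075 0.1897 0.01  ] [0.5061 0.324  0.01  ] BAY [np.float64(0.49966110900225813), np.float64(-0.15805553866655403), 0.012, 0.09467, 0] spk [0.6583 0.1324 0.06  ]
clock 0.1 F [-0.2 -0.2  0.6] open 1.0 ff 0.0
[371.6, -234.7, -13.7] [-0.1, 0.0, 24.6] |d| 440
[542.4, -593.4, 93.5] [-7.2, 29.5, 26.6] |d| 809
[569.1, -579.6, 145.5] [-7.2, 29.5, 26.6] |d| 825
[586.9, -570.4, 180.1] [-7.2, 29.5, 26.6] |d| 838
```

>>> move_arm --targets '[[[1,60,-37,-2,0,0,5],[1,115,-73,-4,0,0,10],[1,170,-108,-6,0,0,15],[1,225,-144,-8,0,0,20],[1,280,-180,-10,0,0,24.6],[1,325,-210,-12,0,0,24.6],[1,360,-260,-10,0,0,24.6],[1,390,-310,-5,0,0,24.6],[1,420,-360,0,0,0,24.6],[1,445,-410,10,0,0,24.6]]]' --newtons 30

```text
clock: 1.35
tool_pos: [0.4946, -0.0081, 0.2286]
eef_rot: [1.0, 0.0, 0.001, -0.0]
contact_force: [1.3, -0.6, 0.1]
opening: 0.999
finger_force: 0.0
```

>>> move_arm --targets '[[[1,0,0,0,0,0,0]]]'

```text
clock: 1.48
tool_pos: [0.4936, -0.0043, 0.2279]
eef_rot: [1.0, 0.005, -0.001, -0.001]
contact_force: [-0.3, -0.6, 0.1]
opening: 1.0
finger_force: 0.0
```

Run:
```python
from h import *
rows(off(DK,[0,0,.1]),off(DK,[0,0,.05]),DK)
```

```text
clock 1.48 F [-0.3 -0.6  0.1] open 1.0 ff 0.0
[14.6, -201.3, 83.1] [-1.0, 30.1, 3.1] |d| 218
[39.7, -199.7, 126.4] [-1.0, 30.1, 3.1] |d| 240
[64.7, -198.2, 169.6] [-1.0, 30.1, 3.1] |d| 269
```

>>> move_arm --targets '[[[1,0,-60,5,0,0,3],[1,0,-115,15,0,10,3],[1,0,-165,30,0,20,3],[1,10,-201,65,-1,30,3],[1,15,-201,83,-1,30,3],[1,30,-200,109,-1,30,3],[1,40,-200,126,-1,30,3],[1,40,-200,126,-1,30,3],[1,40,-200,126,-1,30,3]]]'

```text
clock: 2.6
tool_pos: [0.5699, 0.2212, 0.1571]
eef_rot: [0.975, -0.035, 0.217, 0.035]
contact_force: [0.6, -0.3, 0.4]
opening: 0.999
finger_force: 0.0
```

Run:
```python
from h import *
rows(DK,off(DK,[0,0,.05]));where()
t=r.snapshot("top")[:,:,::-1];s=r.snapshot("scene")[:,:,::-1]
a=crop(t,170,170,100,85,4);b=crop(s,290,215,100,85,4);cv2.imwrite("pics/g1.png",np.hstack([a,b]))
```

```text
clock 2.6 F [ 0.6 -0.3  0.4] open 0.999 ff 0.0
[-53.0, 22.1, 85.2] [3.7, 4.9, -0.5] |d| 103
[-57.2, 25.3, 35.5] [3.7, 4.9, -0.5] |d| 72
case at [0.5708 0.2211 0.1553] yaw,tilt,roll -0.058 0.439 -0.058
```

View pics/g1.png

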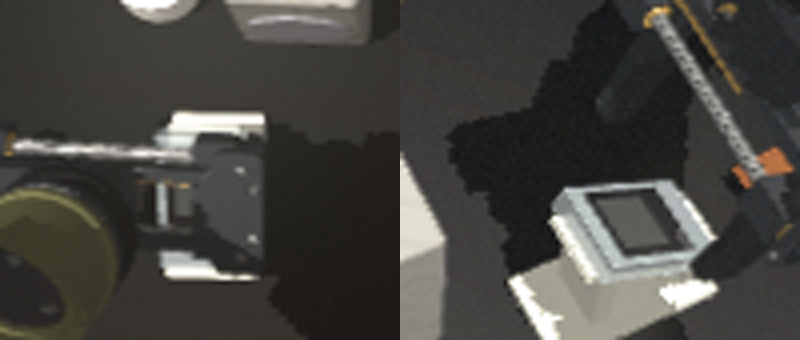

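The picture shows the gripper hanging off the dock case's upper left, not yet at the asked pose (case at about (620,230) right panel). I finish the approach and check.

>>> move_arm --targets '[[[1,-57,25,35,3.7,4.9,-0.5],[1,-57,25,35,3.7,4.9,-0.5],[1,-57,25,35,3.7,4.9,-0.5],[1,-57,25,35,3.7,4.9,-0.5]]]'

```text
clock: 3.2
tool_pos: [0.5656, 0.2335, 0.1569]
eef_rot: [0.975, -0.027, 0.217, 0.031]
contact_force: [0.4, -0.7, -0.1]
opening: 1.002
finger_force: 0.0
```

Run:
```python
from h import *
rows(off(DK,[0,0,.05]),DK);where();print(r.get_state()["q"].round(3),r.get_state()["qd"].round(2))
```

```text
clock 3.2 F [ 0.4 -0.7 -0.1] open 1.002 ff 0.0
[-53.1, 36.8, 37.7] [3.0, 4.8, 0.3] |d| 75
[-48.9, 34.1, 87.5] [3.0, 4.8, 0.3] |d| 106
case at [0.5664 0.2333 0.1551] yaw,tilt,roll -0.043 0.439 -0.054
[-0.887  0.767  0.427  2.061  0.412  0.043 -2.654] [ 0.  0.  0. -0. -0.  0. -0.]
```

```bash
python3 - <<'E'
from h import *
rows([.52,.19,.22,-.046,0])
E
cat >> h.py <<'E'
FL=True
def rows(*poses,h=.002,gx=0):
    s=r.get_state();R0=R.from_quat(s["eef_rot"]);p0=s["tool_pos"]
    print("clock",round(s["clock"],2),"F",s["contact_force"].round(1),"open",round(s["opening"],3),"ff",round(s["finger_force"],1),"q",s["q"].round(2))
    for p in poses:
        Rt=R.from_euler("ZY",[p[3],-p[4]])*R.from_euler("y",np.pi)
        d=R0.inv().apply(tf(p,[gx,0,h])-p0)*1e3;v=(R0.inv()*Rt).as_rotvec(degrees=True)
        print(d.round(1).tolist(),v.round(1).tolist())
def where(h=.002,gx=0):
    s=r.get_state();M=R.from_quat(s["eef_rot"])*R.from_euler("y",-np.pi);e=M.as_euler("ZYX")
    print("case at",(s["tool_pos"]-M.apply([gx,0,h])).round(4),"yaw,tilt,roll",e[0].round(3),(-e[1]).round(3),e[2].round(3))
E
```

```text
clock 3.2 F [ 0.4 -0.7 -0.1] open 1.002 ff 0.0
[-11.8, 49.6, -74.9] [3.0, -25.2, -0.5] |d| 91
```

>>> move_arm --targets '[[[1,-5,20,-30,1,-9,0],[1,-9,37,-55,2,-18,0],[1,-12,50,-75,3,-25,-0.5],[1,-12,50,-75,3,-25,-0.5]]]'

```text
clock: 3.7
tool_pos: [0.5237, 0.1853, 0.2237]
eef_rot: [1.0, -0.028, 0.004, -0.001]
contact_force: [0.4, 1.2, 0.5]
opening: 1.0
finger_force: 0.0
```

>>> move_arm --targets '[[[1,0,0,0,0,0,-10.5],[1,0,0,0,0,0,-21],[1,0,0,0,0,0,-31.5],[1,0,0,0,0,0,-42],[1,0,0,0,0,0,-52.5],[1,0,0,0,0,0,-63],[1,0,0,0,0,0,-73.5],[1,0,0,0,0,0,-84],[1,0,0,0,0,0,-94.5],[1,0,0,0,0,0,-105]]]'

```text
clock: 4.95
tool_pos: [0.5184, 0.1911, 0.2203]
eef_rot: [0.624, 0.782, 0.0, 0.001]
contact_force: [0.3, 0.3, -0.7]
opening: 1.003
finger_force: 0.0
```

>>> move_arm --targets '[[[1,0,0,0,0,0,-10.5],[1,0,0,0,0,0,-21],[1,0,0,0,0,0,-31.5],[1,0,0,0,0,0,-42],[1,0,0,0,0,0,-52.5],[1,0,0,0,0,0,-63],[1,0,0,0,0,0,-73.5],[1,0,0,0,0,0,-75],[1,0,0,0,0,0,-75]]]'

```text
clock: 6.08
tool_pos: [0.5191, 0.1904, 0.2211]
eef_rot: [0.024, 1.0, -0.0, 0.001]
contact_force: [-0.3, 0.7, 0.1]
opening: 1.002
finger_force: 0.0
```

Run:
```python
from h import *
where();rows(off(DK,[0,0,.1]),off(DK,[0,0,.05]),DK)
```

```text
case at [0.5191 0.1904 0.2191] yaw,tilt,roll -0.047 0.002 -0.001
clock 6.08 F [-0.3  0.7  0.1] open 1.002 ff 0.0 q [ 0.17  0.84 -1.13  1.78  0.86  1.1   0.26]
[13.5, 6.4, 75.7] [-0.1, -29.9, -0.1]
[-11.4, 6.4, 119.1] [-0.1, -29.9, -0.1]
[-36.3, 6.5, 162.4] [-0.1, -29.9, -0.1]
```

>>> move_arm --targets '[[[1,13,6,30,0,-10,0],[1,13,6,55,0,-20,0],[1,13,6,75,0,-30,0],[1,0,6,98,0,-30,0],[1,-11,6,119,0,-30,0],[1,-11,6,119,0,-30,0]]]'

```text
clock: 6.82
tool_pos: [0.5299, 0.1947, 0.1007]
eef_rot: [0.023, 0.966, -0.007, 0.258]
contact_force: [-0.5, 0.5, 0.2]
opening: 1.0
finger_force: 0.0
```

Run:
```python
from h import *
where();rows(off(DK,[0,0,.05]),DK)
```

```text
case at [0.5309 0.1946 0.0989] yaw,tilt,roll -0.046 0.522 -0.002
clock 6.83 F [-0.5  0.5  0.2] open 1.0 ff 0.0 q [-0.13  0.95 -0.81  2.28  1.96  1.   -0.93]
[-1.6, 1.6, -0.7] [-0.1, -0.1, 0.0]
[-1.7, 1.7, 49.3] [-0.1, -0.1, 0.0]
```

>>> move_arm --targets '[[[1,-1.5,1.5,20,0,0,0],[1,-1.5,1.5,38,0,0,0],[1,-1.5,1.5,49,0,0,0],[1,-1.5,1.5,49,0,0,0],[0.3,-1.5,1.5,49,0,0,0],[0.3,-1.5,1.5,49,0,0,0],[0.3,-1.5,1.5,49,0,0,0],[0.3,-1.5,1.5,49,0,0,0],[0.3,-1.5,1.5,49,0,0,0]]]' --newtons 25

```text
clock: 7.95
tool_pos: [0.5573, 0.1954, 0.0616]
eef_rot: [0.022, 0.965, -0.006, 0.26]
contact_force: [-1.2, 0.0, 4.1]
opening: 0.633
finger_force: 25.0
```

Run:
```python
from h import *
where();rows(off(DK,[0,0,.05]),off(PARK,[0,0,.1]))
```

```text
case at [0.5583 0.1953 0.0599] yaw,tilt,roll -0.046 0.527 -0.0
clock 7.95 F [-1.2  0.   4.1] open 0.633 ff 25.0 q [-0.12  1.04 -0.78  2.22  2.04  1.02 -0.92]
[2.4, -0.4, -48.2] [-0.0, 0.2, -0.0]
[48.7, -164.3, -75.0] [-0.7, 30.2, -2.6]
```

>>> move_arm --targets '[[[0.3,1,0,-12,0,0,0],[0.3,2,0,-30,0,0,0],[0.3,2,0,-60,0,0,0],[0.3,15,-30,-90,0,9,-1],[0.3,25,-80,-95,0,18,-2],[0.3,45,-130,-90,0,27,-2.6],[0.3,49,-164,-75,0,30,-2.6],[0.3,49,-164,-75,0,30,-2.6],[0.3,49,-164,-75,0,30,-2.6]]]'

```text
clock: 9.07
tool_pos: [0.4691, 0.0336, 0.1017]
eef_rot: [0.004, 1.0, -0.006, 0.001]
contact_force: [-0.1, 0.8, -0.5]
opening: 0.63
finger_force: 25.0
```

Run:
```python
from h import *
where();rows(off(PARK,[0,0,.1]),off(PARK,[0,0,.006]))
s=r.snapshot("scene")[:,:,::-1];cv2.imwrite("pics/g2.png",crop(s,200,120,200,150,3))
```

```text
case at [0.4691 0.0336 0.0997] yaw,tilt,roll -0.007 0.002 -0.013
clock 9.07 F [-0.1  0.8 -0.5] open 0.63 ff 25.0 q [ 0.29  0.86 -0.79  2.12  1.09  0.66  0.28]
[-0.9, 1.4, -0.3] [-0.7, 0.1, -0.4]
[-0.7, 2.6, 93.7] [-0.7, 0.1, -0.4]
```

View pics/g2.png

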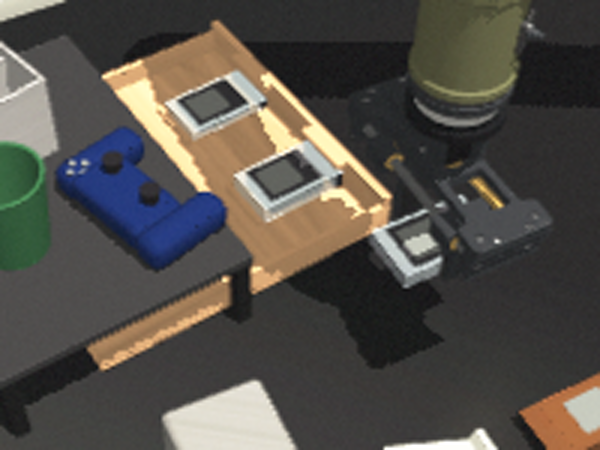

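The case is in the jaws at (410,245), level, over bare shelf. Lowering.

>>> move_arm --targets '[[[0.3,-1,2,40,-0.7,0,0],[0.3,-1,2,75,-0.7,0,0],[0.3,-1,2,92,-0.7,0,0],[0.3,-1,2,97,-0.7,0,0],[0.3,-1,2,97,-0.7,0,0]]]'

```text
clock: 9.75
tool_pos: [0.4709, 0.0375, 0.0053]
eef_rot: [0.001, 1.0, 0.001, 0.002]
contact_force: [0.0, -0.2, -0.9]
opening: 0.633
finger_force: 25.0
```

>>> move_arm --targets '[[[0.3,0,0,1.5,0,0,0],[0.3,0,0,3,0,0,0],[0.3,0,0,3,0,0,0]]]'

```text
clock: 10.12
tool_pos: [0.4715, 0.0364, 0.0031]
eef_rot: [0.002, 1.0, 0.0, 0.002]
contact_force: [-0.5, -0.1, 10.3]
opening: 0.636
finger_force: 25.0
```

Run:
```python
from h import *
where();rows()
```

```text
case at [0.4715 0.0364 0.0011] yaw,tilt,roll -0.003 0.005 0.0
clock 10.12 F [-0.5 -0.1 10.3] open 0.636 ff 25.0 q [ 0.21  1.03 -0.63  2.14  1.45  0.54 -0.02]
```

>>> move_arm --targets '[[[1,0,0,0,0,0,0],[1,0,0,0,0,0,0],[1,0,0,0,0,0,0],[1,0,0,-30,0,0,0],[1,0,0,-85,0,0,0],[1,0,0,-110,0,0,0],[1,0,0,-110,0,0,0]]]'

```text
clock: 11.0
tool_pos: [0.4717, 0.0362, 0.113]
eef_rot: [0.002, 1.0, 0.0, 0.003]
contact_force: [0.3, 0.1, 0.1]
opening: 1.003
finger_force: 0.0
```

```bash
sed -i 's/^PARK=.*/PARK=[.4715,.0364,0,-.003,0]/; s/^DK=.*/DK=[.5587,.1953,.059,-.046,S30]/' h.py
python3 - <<'E'
from h import *
where();rows(off(BAY,[0,0,.09]),off(BAY,[0,0,.035]),BAY)
E
```

```text
case at [0.4718 0.0362 0.111 ] yaw,tilt,roll -0.004 0.006 0.001
clock 11.0 F [0.3 0.1 0.1] open 1.003 ff 0.0 q [ 0.29  0.83 -0.77  2.11  1.04  0.64  0.34]
[-28.6, -194.1, 9.0] [0.0, 0.3, -5.7]
[-28.3, -194.1, 64.0] [0.0, 0.3, -5.7]
[-28.1, -194.2, 99.0] [0.0, 0.3, -5.7]
```

>>> move_arm --targets '[[[1,-8,-55,0,0,0,-2],[1,-16,-110,3,0,0,-4],[1,-25,-165,6,0,0,-5.7],[1,-28.5,-194,9,0,0.3,-5.7],[1,-28.5,-194,40,0,0.3,-5.7],[1,-28.5,-194,64,0,0.3,-5.7],[1,-28.5,-194,64,0,0.3,-5.7],[1,-28.5,-194,64,0,0.3,-5.7]]]'

```text
clock: 12.0
tool_pos: [0.4987, -0.1577, 0.0476]
eef_rot: [-0.048, 0.999, 0.0, -0.002]
contact_force: [-0.5, 0.3, 0.3]
opening: 1.0
finger_force: 0.0
```

Run:
```python
from h import *
where();rows(off(BAY,[0,0,.005]),BAY)
t=r.snapshot("top")[:,:,::-1];s=r.snapshot("scene")[:,:,::-1]
cv2.imwrite("pics/g3.png",np.hstack([crop(t,320,185,100,85,4),crop(s,235,120,100,85,4)]))
```

```text
case at [ 0.4987 -0.1577  0.0456] yaw,tilt,roll 0.097 -0.003 0.001
clock 12.0 F [-0.5  0.3  0.3] open 1.0 ff 0.0 q [ 0.64  0.98 -0.73  1.98  1.12  0.67  0.82]
[-1.0, -0.5, 28.6] [0.0, -0.2, 0.1]
[-1.0, -0.5, 33.6] [0.0, -0.2, 0.1]
```

View pics/g3.png

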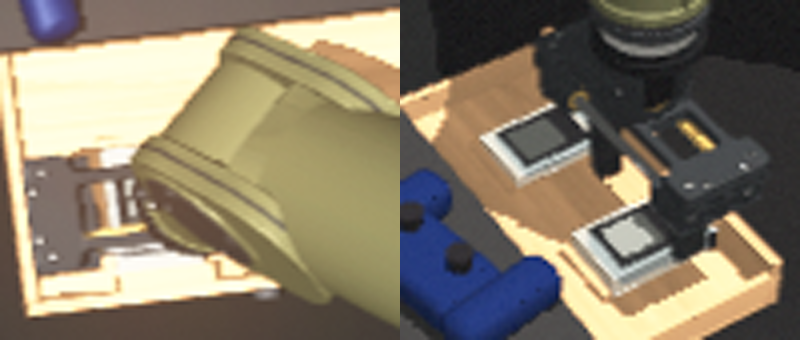

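Fingers straddle the thick case (right panel about (635,235)). Descend and grip.

>>> move_arm --targets '[[[1,-1,-0.5,15,0,0,0],[1,-1,-0.5,26,0,0,0],[1,-1,-0.5,32.5,0,0,0],[1,-1,-0.5,32.5,0,0,0],[0.3,-1,-0.5,32.5,0,0,0],[0.3,-1,-0.5,32.5,0,0,0],[0.3,-1,-0.5,32.5,0,0,0],[0.3,-1,-0.5,32.5,0,0,0],[0.3,-1,-0.5,32.5,0,0,0]]]' --newtons 30

```text
clock: 13.22
tool_pos: [0.4998, -0.1583, 0.0154]
eef_rot: [-0.048, 0.999, 0.0, -0.001]
contact_force: [-0.1, 1.7, 2.0]
opening: 0.629
finger_force: 30.0
```

```bash
cat >> h.py <<'E'
def tilted(b,th,shift,up,front=-.045): # pose of case tilted th deg about its front bottom edge, pivot moved by shift,up
    t=np.radians(th);piv=tf(b,[front+shift,0,up]);q=[*piv,b[3],t];return off(q,[-front,0,0])
E
python3 - <<'E'
from h import *
where();
s=r.get_state();H=.003;B=[*(s["tool_pos"]-[0,0,H]),.0955,0];print(B)
rows(tilted(B,6,.001,.001),tilted(B,11,.003,.0015),tilted(B,16,.005,.002),tilted(B,16,.012,.003),tilted(B,16,.022,.005),tilted(B,16,.024,.03),tilted(B,16,.024,.08),h=H)
E
```

```text
case at [ 0.4998 -0.1583  0.0134] yaw,tilt,roll 0.096 -0.002 0.001
[np.float64(0.4997831574224656), np.float64(-0.15825638018095586), np.float64(0.012358145898212367), 0.0955, 0]
clock 13.22 F [-0.1  1.7  2. ] open 0.629 ff 30.0 q [ 0.62  1.03 -0.69  1.98  1.21  0.62  0.75]
[-0.4, 0.0, -5.7] [0.0, -6.1, 0.0]
[-1.6, 0.0, -10.0] [0.0, -11.1, 0.0]
[-2.4, 0.0, -14.3] [0.0, -16.1, 0.0]
[-9.4, 0.0, -15.3] [0.0, -16.1, 0.0]
[-19.4, -0.0, -17.3] [0.0, -16.1, 0.0]
[-21.3, 0.0, -42.3] [0.0, -16.1, 0.0]
[-21.2, 0.0, -92.3] [0.0, -16.1, 0.0]
```

>>> move_arm --targets '[[[0.3,0,0,-3,0,-3,0],[0.3,-0.4,0,-5.7,0,-6,0],[0.3,-1,0,-8,0,-8.5,0],[0.3,-1.6,0,-10,0,-11,0],[0.3,-2.4,0,-14.3,0,-16,0],[0.3,-2.4,0,-14.3,0,-16,0],[0.3,-2.4,0,-14.3,0,-16,0]]]'

```text
clock: 14.1
tool_pos: [0.5024, -0.1586, 0.0293]
eef_rot: [-0.047, 0.989, 0.007, 0.137]
contact_force: [-0.5, 0.2, -1.5]
opening: 0.632
finger_force: 30.0
```

Run:
```python
from h import *
where(.003);
B=[.49978,-.15826,.01236,.0955,0];H=.003
rows(tilted(B,16,.012,.003),tilted(B,16,.024,.005),tilted(B,16,.026,.03),tilted(B,16,.026,.09),h=H)
```

```text
case at [ 0.5032 -0.1585  0.0264] yaw,tilt,roll 0.095 0.275 0.0
clock 14.1 F [-0.5  0.2 -1.5] open 0.632 ff 30.0 q [ 0.72  1.02 -0.73  2.21  1.99  0.54  0.04]
[-7.0, 0.6, 0.5] [-0.0, -0.2, -0.0]
[-19.1, 0.6, 1.9] [-0.0, -0.2, -0.0]
[-27.8, 0.6, -21.7] [-0.0, -0.2, -0.0]
[-44.1, 0.6, -79.4] [-0.0, -0.2, -0.0]
```

Clean tilt, low forces. Slide back and lift, then carry to the dock.

>>> move_arm --targets '[[[0.3,-4,0.5,0,0,0,0],[0.3,-9,0.5,0.5,0,0,0],[0.3,-14,0.5,1,0,0,0],[0.3,-20,0.5,1,0,0,0],[0.3,-22,0.5,-6,0,0,0],[0.3,-28,0.5,-22,0,0,0],[0.3,-36,0.5,-50,0,0,0],[0.3,-44,0.5,-100,0,0,0],[0.3,-44,0.5,-110,0,0,0]]]'

```text
clock: 15.22
tool_pos: [0.5147, -0.1563, 0.1496]
eef_rot: [-0.048, 0.989, 0.006, 0.139]
contact_force: [-0.2, 0.3, -1.2]
opening: 0.632
finger_force: 30.0
```

Run:
```python
from h import *
where(.003);rows([.5,.0,.15,.02,.4],off(DK,[.0,0,.07]),off(DK,[0.003,0,.02]),h=.003)
```

```text
case at [ 0.5156 -0.1562  0.1467] yaw,tilt,roll 0.097 0.279 -0.001
clock 15.22 F [-0.2  0.3 -1.2] open 0.632 ff 30.0 q [ 0.63  0.72 -0.59  2.14  1.28  0.3   0.66]
[-0.2, 157.1, -3.5] [1.4, -6.9, 4.2]
[-32.6, 351.0, 37.3] [3.1, -14.0, 7.6]
[-47.3, 347.1, 85.0] [3.1, -14.0, 7.6]
```

>>> move_arm --targets '[[[0.3,0,50,-2,0,-2,1],[0.3,0,105,-3,1,-4,3],[0.3,0,157,-4,1.4,-7,4],[0.3,-8,210,0,2,-9,5],[0.3,-16,262,8,2.5,-11,6],[0.3,-24,312,20,3,-13,7],[0.3,-32.6,351,37,3.1,-14,7.6],[0.3,-32.6,351,37,3.1,-14,7.6],[0.3,-32.6,351,37,3.1,-14,7.6],[0.3,-32.6,351,37,3.1,-14,7.6]]]'

```text
clock: 16.48
tool_pos: [0.5215, 0.1958, 0.1206]
eef_rot: [0.023, 0.966, -0.006, 0.257]
contact_force: [-0.2, -1.0, -0.9]
opening: 0.631
finger_force: 30.0
```

Run:
```python
from h import *
where(.003);rows(off(DK,[0.004,0,.03]),off(DK,[0.004,0,.004]),off(DK,[.004,0,0]),h=.003)
```

```text
case at [0.523  0.1957 0.118 ] yaw,tilt,roll -0.047 0.52 0.0
clock 16.48 F [-0.2 -1.  -0.9] open 0.631 ff 30.0 q [-0.08  0.94 -0.93  2.29  1.88  1.07 -0.87]
[-5.5, 1.2, 39.0] [-0.0, -0.2, -0.1]
[-5.6, 1.2, 65.0] [-0.0, -0.2, -0.1]
[-5.6, 1.2, 69.0] [-0.0, -0.2, -0.1]
```

>>> move_arm --targets '[[[0.3,-5.5,1,20,0,-0.2,0],[0.3,-5.5,1,40,0,-0.2,0],[0.3,-5.5,1,58,0,-0.2,0],[0.3,-5.5,1,65,0,-0.2,0],[0.3,-5.5,1,65,0,-0.2,0],[0.3,-5.5,1,65,0,-0.2,0]]]'

```text
clock: 17.23
tool_pos: [0.5589, 0.1964, 0.0674]
eef_rot: [0.023, 0.966, -0.005, 0.259]
contact_force: [0.1, -0.0, -1.8]
opening: 0.633
finger_force: 30.0
```

>>> move_arm --targets '[[[0.3,0,0,2,0,0,0],[0.3,0,0,4,0,0,0],[0.3,0,0,5,0,0,0],[0.3,0,0,5,0,0,0]]]'

```text
clock: 17.73
tool_pos: [0.5611, 0.1962, 0.064]
eef_rot: [0.022, 0.965, -0.005, 0.26]
contact_force: [-4.7, -2.5, 10.3]
opening: 0.629
finger_force: 30.0
```

Run:
```python
from h import *
where(.003);rows(DK,h=.003)
```

```text
case at [0.5626 0.1961 0.0614] yaw,tilt,roll -0.047 0.526 0.002
clock 17.73 F [-4.7 -2.5 10.3] open 0.629 ff 30.0 q [-0.06  1.07 -0.88  2.21  2.01  1.08 -0.85]
[4.6, -1.0, 0.1] [0.1, 0.1, -0.0]
```

>>> move_arm --targets '[[[0.3,1,0,-1,0,0,0],[0.3,2.5,0,-1,0,0,0],[0.3,4,0,-1,0,0,0],[0.3,5,0,-1,0,0,0],[0.3,5,0,-1,0,0,0]]]'

```text
clock: 18.35
tool_pos: [0.5581, 0.1966, 0.0622]
eef_rot: [0.023, 0.965, -0.005, 0.261]
contact_force: [-0.0, -0.8, 6.6]
opening: 0.635
finger_force: 30.0
```

Run:
```python
from h import *
where(.003);rows(DK,h=.003)
```

```text
case at [0.5596 0.1966 0.0597] yaw,tilt,roll -0.049 0.528 0.003
clock 18.35 F [-0.  -0.8  6.6] open 0.635 ff 30.0 q [-0.07  1.07 -0.88  2.22  2.01  1.1  -0.87]
[1.0, -1.3, 0.2] [0.1, 0.3, -0.1]
```

>>> move_arm --targets '[[[0.3,1.5,0,0,0,0,0],[0.3,3,0,0,0,0,0],[0.3,3,0,0,0,0,0]]]'

```text
clock: 18.73
tool_pos: [0.5553, 0.197, 0.0606]
eef_rot: [0.023, 0.965, -0.005, 0.261]
contact_force: [-0.0, 0.1, 6.5]
opening: 0.633
finger_force: 30.0
```

Run:
```python
from h import *
where(.003);rows(DK,h=.003)
```

```text
case at [0.5568 0.1969 0.0581] yaw,tilt,roll -0.048 0.528 0.003
clock 18.73 F [-0.   0.1  6.5] open 0.633 ff 30.0 q [-0.07  1.08 -0.88  2.22  2.02  1.1  -0.88]
[-2.2, -1.5, 0.2] [0.1, 0.2, -0.1]
```

>>> move_arm --targets '[[[0.3,1,0,0,0,0,0],[0.3,2,0,0,0,0,0],[0.3,2,0,0,0,0,0]]]'

```text
clock: 19.1
tool_pos: [0.5536, 0.1971, 0.0597]
eef_rot: [0.023, 0.965, -0.005, 0.261]
contact_force: [0.2, -1.2, 6.9]
opening: 0.632
finger_force: 30.0
```

>>> move_arm --targets '[[[0.3,1,0,0,0,0,0],[0.3,2,0,0,0,0,0],[0.3,2,0,0,0,0,0]]]'

```text
clock: 19.48
tool_pos: [0.5532, 0.1971, 0.0595]
eef_rot: [0.023, 0.965, -0.005, 0.262]
contact_force: [1.7, -0.3, 8.3]
opening: 0.636
finger_force: 30.0
```

Run:
```python
from h import *
where(.003);rows(DK,h=.003)
```

```text
case at [0.5547 0.197  0.0569] yaw,tilt,roll -0.049 0.531 0.003
clock 19.48 F [ 1.7 -0.3  8.3] open 0.636 ff 30.0 q [-0.08  1.08 -0.88  2.23  2.02  1.11 -0.89]
[-4.6, -1.5, 0.2] [0.1, 0.4, -0.2]
```

>>> move_arm --targets '[[[0.3,-1,0,-1,0,0,0],[0.3,-1,0,-1,0,0,0],[1,-1,0,-1,0,0,0],[1,-1,0,-1,0,0,0],[1,-1,0,-1,0,0,0],[1,-1,0,-20,0,0,0],[1,-1,0,-70,0,0,0],[1,-1,0,-80,0,0,0],[1,-1,0,-80,0,0,0]]]'

```text
clock: 20.6
tool_pos: [0.5116, 0.1984, 0.1283]
eef_rot: [0.022, 0.965, -0.005, 0.26]
contact_force: [-1.2, 0.9, 0.5]
opening: 1.001
finger_force: 0.0
```

Run:
```python
from h import *
where(.003);rows(off(PARK,[0,0,.09]),off(PARK,[0,0,.04]),h=.003)
```

```text
case at [0.5131 0.1984 0.1257] yaw,tilt,roll -0.047 0.526 0.002
clock 20.6 F [-1.2  0.9  0.5] open 1.001 ff 0.0 q [-0.09  0.92 -0.95  2.32  1.87  1.08 -0.9 ]
[45.8, -163.8, 13.8] [-0.5, 30.1, -2.4]
[70.9, -163.9, 57.1] [-0.5, 30.1, -2.4]
```

>>> move_arm --targets '[[[1,5,-40,-5,0,8,-1],[1,20,-90,-5,0,18,-2],[1,35,-135,0,0,27,-2.4],[1,46,-164,14,-0.5,30,-2.4],[1,58,-164,35,-0.5,30,-2.4],[1,71,-164,57,-0.5,30,-2.4],[1,71,-164,57,-0.5,30,-2.4],[1,71,-164,57,-0.5,30,-2.4]]]'

```text
clock: 21.6
tool_pos: [0.471, 0.0363, 0.0422]
eef_rot: [0.002, 1.0, -0.0, 0.0]
contact_force: [0.1, -0.1, 0.1]
opening: 0.998
finger_force: 0.0
```

Run:
```python
from h import *
where(.003);rows(PARK,h=.003)
t=r.snapshot("top")[:,:,::-1];s=r.snapshot("scene")[:,:,::-1]
cv2.imwrite("pics/d1.png",np.hstack([crop(t,195,190,50,60,7),crop(s,310,250,66,60,6)[:360] if 0 else crop(s,310,250,64,60,7)]))
```

```text
case at [0.471  0.0363 0.0392] yaw,tilt,roll -0.004 0.001 -0.0
clock 21.6 F [ 0.1 -0.1  0.1] open 0.998 ff 0.0 q [ 0.3   1.   -0.82  2.13  1.33  0.69  0.08]
[-0.4, 0.1, 39.2] [-0.0, 0.0, -0.1]
```

View pics/d1.png

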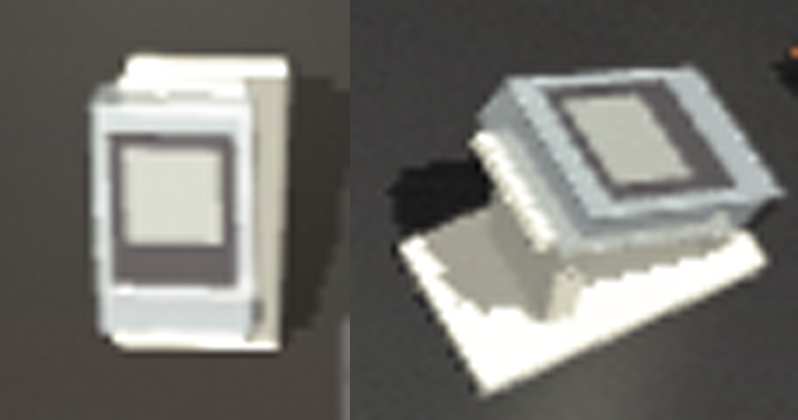

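The thick case sits on the dock just as the first one did (top edge at (170,95), low edge at (175,335) left panel). Now the parked case.

>>> move_arm --targets '[[[1,-0.4,0,20,0,0,0],[1,-0.4,0,36,0,0,0],[1,-0.4,0,39,0,0,0],[1,-0.4,0,39,0,0,0],[0.3,-0.4,0,39,0,0,0],[0.3,-0.4,0,39,0,0,0],[0.3,-0.4,0,39,0,0,0],[0.3,-0.4,0,39,0,0,0],[0.3,-0.4,0,39,0,0,0]]]'

```text
clock: 22.82
tool_pos: [0.4715, 0.0361, 0.0032]
eef_rot: [0.002, 1.0, -0.0, 0.001]
contact_force: [-0.2, -0.7, 1.9]
opening: 0.624
finger_force: 30.0
```

>>> move_arm --targets '[[[0.3,0,0,-20,0,0,0],[0.3,0,0,-75,0,0,0],[0.3,0,0,-130,0,0,0],[0.3,0,0,-140,0,0,0],[0.3,0,0,-140,0,0,0]]]'

```text
clock: 23.45
tool_pos: [0.4713, 0.0356, 0.1429]
eef_rot: [0.003, 1.0, -0.001, 0.001]
contact_force: [-0.3, 0.4, -1.5]
opening: 0.632
finger_force: 30.0
```

```bash
cat >> h.py <<'E'
B0=[.49978,-.15826,.01236,.0955,0]   # tool-implied pose of gripped thick case in bay (h=.003)
B2=off(B0,[.0046,0,0])               # same for dock case
E
python3 - <<'E'
from h import *
where(.003);rows(tilted(B2,16,.024,.09),tilted(B2,16,.024,.03),tilted(B2,16,.024,.008),h=.003)
E
```

```text
case at [0.4713 0.0356 0.1399] yaw,tilt,roll -0.005 0.001 -0.001
clock 23.45 F [-0.3  0.4 -1.5] open 0.632 ff 30.0 q [ 0.38  0.82 -0.94  2.09  1.    0.78  0.36]
[-55.4, -191.1, 25.6] [-0.9, -15.9, -5.7]
[-55.3, -191.0, 85.6] [-0.9, -15.9, -5.7]
[-55.3, -191.0, 107.6] [-0.9, -15.9, -5.7]
```

>>> move_arm --targets '[[[0.3,-15,-50,0,0,-3,-1],[0.3,-30,-105,5,0,-7,-3],[0.3,-45,-155,15,-0.5,-12,-4],[0.3,-55,-191,25,-0.9,-16,-5.7],[0.3,-55,-191,60,-0.9,-16,-5.7],[0.3,-55,-191,85,-0.9,-16,-5.7],[0.3,-55,-191,85,-0.9,-16,-5.7],[0.3,-55,-191,85,-0.9,-16,-5.7]]]'

```text
clock: 24.45
tool_pos: [0.5251, -0.1545, 0.0579]
eef_rot: [-0.048, 0.989, 0.008, 0.139]
contact_force: [-1.2, 0.1, -0.5]
opening: 0.629
finger_force: 30.0
```

Run:
```python
from h import *
where(.003);rows(tilted(B2,16,.022,.006),tilted(B2,16,.022,.002),tilted(B2,16,.012,.002),tilted(B2,16,.005,.002),tilted(B2,16,.003,.002),h=.003)
```

```text
case at [ 0.5259 -0.1544  0.055 ] yaw,tilt,roll 0.096 0.279 0.002
clock 24.45 F [-1.2  0.1 -0.5] open 0.629 ff 30.0 q [ 0.73  0.98 -0.8   2.15  1.78  0.55  0.24]
[8.2, -1.4, 22.8] [0.1, 0.0, 0.0]
[9.3, -1.4, 26.7] [0.1, 0.0, 0.0]
[18.9, -1.3, 23.9] [0.1, 0.0, 0.0]
[25.6, -1.3, 22.0] [0.1, 0.0, 0.0]
[27.5, -1.3, 21.5] [0.1, 0.0, 0.0]
```

>>> move_arm --targets '[[[0.3,6,-1.4,14,0,0,0],[0.3,8,-1.4,23,0,0,0],[0.3,9.3,-1.4,26.5,0,0,0],[0.3,14,-1.4,25,0,0,0],[0.3,19,-1.4,24,0,0,0],[0.3,23,-1.4,23,0,0,0],[0.3,25.5,-1.4,22,0,0,0],[0.3,25.5,-1.4,22,0,0,0]]]'

```text
clock: 25.45
tool_pos: [0.5071, -0.1584, 0.0301]
eef_rot: [-0.047, 0.989, 0.007, 0.139]
contact_force: [-0.6, -0.3, -0.8]
opening: 0.628
finger_force: 30.0
```

Run:
```python
from h import *
where(.003);rows(tilted(B2,16,.004,.001),tilted(B2,11,.0025,.001),tilted(B2,6,.001,.001),tilted(B2,0,0.000,.0005),h=.003)
```

```text
case at [ 0.5079 -0.1583  0.0272] yaw,tilt,roll 0.095 0.28 0.001
clock 25.45 F [-0.6 -0.3 -0.8] open 0.628 ff 30.0 q [ 0.77  1.06 -0.83  2.2   1.93  0.62  0.13]
[1.6, 0.8, 1.1] [0.1, 0.1, -0.0]
[2.9, 0.8, 4.6] [0.1, 5.1, -0.0]
[4.6, 0.8, 8.1] [0.1, 10.1, -0.0]
[6.5, 0.8, 13.0] [0.1, 16.1, 0.0]
```

>>> move_arm --targets '[[[0.3,2.5,0.8,1.5,0,0,0],[0.3,3,0.8,2.8,0,2.5,0],[0.3,4,0.8,4.6,0,5,0],[0.3,5,0.8,6.3,0,7.5,0],[0.3,5.6,0.8,8,0,10,0],[0.3,5.6,0.8,8,0,10,0]]]'

```text
clock: 26.2
tool_pos: [0.5051, -0.1574, 0.0209]
eef_rot: [-0.048, 0.997, 0.003, 0.054]
contact_force: [-0.2, 0.3, -0.7]
opening: 0.635
finger_force: 30.0
```

Run:
```python
from h import *
where(.003);rows(tilted(B2,6,-.000,.001),tilted(B2,3,-.001,.0005),tilted(B2,0,-.001,.000),h=.003)
```

```text
case at [ 0.5054 -0.1573  0.0179] yaw,tilt,roll 0.096 0.107 0.001
clock 26.2 F [-0.2  0.3 -0.7] open 0.635 ff 30.0 q [ 0.64  1.01 -0.68  2.06  1.45  0.52  0.52]
[1.3, -0.4, -0.3] [0.0, 0.1, 0.0]
[2.3, -0.4, 2.5] [0.0, 3.1, 0.0]
[2.3, -0.4, 5.3] [0.0, 6.1, 0.0]
```

>>> move_arm --targets '[[[0.3,2,0,0.5,0,0,0],[0.3,2.3,0,2.5,0,3,0],[0.3,2.3,0,4,0,4.6,0],[0.3,2.3,0,5.3,0,6.1,0],[0.3,2.3,0,5.3,0,6.1,0]]]'

```text
clock: 26.82
tool_pos: [0.5018, -0.1582, 0.0153]
eef_rot: [-0.048, 0.999, 0.0, -0.0]
contact_force: [-0.1, -0.0, 2.5]
opening: 0.632
finger_force: 30.0
```

Run:
```python
from h import *
where(.003);rows(B2,h=.003)
```

```text
case at [ 0.5018 -0.1582  0.0123] yaw,tilt,roll 0.096 -0.001 0.001
clock 26.82 F [-0.1 -0.   2.5] open 0.632 ff 30.0 q [ 0.62  1.03 -0.69  1.98  1.21  0.63  0.75]
[-2.6, 0.1, -0.1] [0.0, -0.0, 0.0]
```

>>> move_arm --targets '[[[1,0,0,0,0,0,0],[1,0,0,0,0,0,0],[1,0,0,0,0,0,0],[1,0,0,-20,0,0,0],[1,0,0,-70,0,0,0],[1,0,0,-130,0,0,0],[1,40,0,-180,0,0,0],[1,60,50,-200,0,0,0],[1,60,105,-210,0,0,0],[1,60,160,-210,0,0,0]]]'

```text
clock: 28.08
tool_pos: [0.4275, -0.0035, 0.2264]
eef_rot: [-0.047, 0.999, 0.0, 0.001]
contact_force: [0.5, -0.4, -0.2]
opening: 1.001
finger_force: 0.0
```

>>> move_arm --targets '[[[1,0,55,0,0,0,0],[1,0,110,0,0,0,0],[1,0,130,0,0,0,0],[1,0,130,0,0,0,0]]]'

```text
clock: 28.58
tool_pos: [0.4147, 0.1263, 0.2258]
eef_rot: [-0.05, 0.999, 0.001, -0.0]
contact_force: [-0.6, -0.8, -0.8]
opening: 1.001
finger_force: 0.0
```

Run:
```python
from h import *
t=r.snapshot("top")[:,:,::-1];s=r.snapshot("scene")[:,:,::-1]
print(r.get_state()["clock"],r.get_state()["tool_pos"])
for n,a in(("top",t),("scene",s)):
    o=cv2.imread(f"pics/{n}0.png")
    for k,(x,y,w,h) in {"top":{"bay":(340,212,40,50),"thin":(393,207,34,45),"tray":(318,240,130,26),"dock":(203,192,40,52)},"scene":{"bay":(272,162,48,40),"thin":(250,138,44,35),"ctrl":(215,160,65,50),"dock":(312,255,66,52)}}[n].items():
        A=a[max(0,y-6):y+h+6,x-6:x+w+6];T=o[y:y+h,x:x+w]
        c=cv2.matchTemplate(np.ascontiguousarray(A),T,cv2.TM_CCOEFF_NORMED);_,v,_,l=cv2.minMaxLoc(c);print(n,k,round(v,3),(l[0]-6,l[1]-6))
```

```text
28.675 [0.41486082 0.12350359 0.22533072]
top bay 0.648 (1, 0)
top thin 0.696 (0, 0)
top tray 0.897 (1, 0)
top dock 0.848 (-1, 0)
scene bay 0.644 (0, 0)
scene thin 0.721 (0, 0)
scene ctrl 0.993 (0, 0)
scene dock 0.961 (0, 0)
```

```bash
python3 -c "
from plant import r
print(r.finish_job())"
```

```text
the job is handed in; nothing more can be done
None
```

The two cases are swapped and the job is handed in at about 29 s; no verdict came back. The dock case lies flat under the left bay's front lip, and the thick case is face up on the dock against its ledge. Image matching put the tray, the thin case and the controller within a pixel (about 2.5 mm) of their start; the caddy, cup, speaker and tin were not checked that way.

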